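# Line up culture dishes by shade for their photograph

## Robot

A 6-joint arm with a two-finger parallel gripper is mounted at the origin on the work surface. World frame = base frame: x ahead of the robot, y to its left, z up, the work surface at z = 0. Lengths are in m, angles in degrees, forces in N, time in s.
With the tool pointing down it reaches from about 0.275 to 0.725 m from the base axis. Payload 5.6 kg.
Tool frame: the origin (TCP) lies midway between the tips of the shut fingers; the grasp point (between the pads) lies 19 mm behind it; z points along the fingers, y is the line along which they close (so a half turn about z gives the same grasp; the last joint's range is limited). The gripper opens to 85 mm and grips with 20 to 120 N. Pads are 22 mm wide; open, the fingers measure 114 mm over their backs; the gripper's body (76 mm by 85 mm) begins 54 mm behind the grasp point. The pads swing forward as they close: fully open they stand 13 mm farther back than shut.
Start: joints at [-58.407, 14.616, 6.199, 0, -81.583, -16.306], TCP at [0.145, -0.531, 0.231] pointing down, gripper open.
Joint ranges: [-168.99, 168.99], [-69.2, 112.95], [-62.41, 85.93], [-164.36, 98.24], [-168.68, -3.75], [-174.98, 174.98]. Speed limits (degrees/s): [147.25, 147.25, 180, 180, 180, 180].

## Interface

Orientations are given as a 3x3 rotation matrix whose columns are the frame's x, y, z axes.
In Python, from rig import bot, cams, sign_off gives the robot as it stands.
- The arm moves only by the tool move_arm, never from a script. Its argument "deltas" is a list of rows, each an object with "linear": the shift along the tool's x, y, z normalised to -1 to 1, where 1 is 0.5 m, a list of three; "turn": the turn, a rotation vector about the tool's x, y, z normalised to -1 to 1, where 1 is 90 degrees, a list of three; "grip": the opening, from -1 (shut) to 1 (fully open), so that 0 is half open. In form: [{"linear": [dx, dy, dz], "turn": [ax, ay, az], "grip": grip}, ...]. A call has 1 to 20 rows; each row is the pose to reach, as a shift and turn from the pose commanded when the call began, along the tool's axes at that moment; what a row does not reach only later rows make up. A row lasts 1/8 s, in which the tool goes at most 62.5 mm and 10.7 degrees, less where a joint would pass 70% of its speed; a pose out of reach is approached as far as the arm can. A call with a number of a shift or a turn outside -1 to 1 is refused whole. A call with a gripper value outside its range is refused whole. The fingers move at their own pace and stop on an object; "squeeze" is the grip in N (left out, the last holds). Time passes only in rows, so rows that repeat a pose let the fingers close. It gives the time, the measured TCP pose, the force, the opening and the grip force at its end, in the units of the state.
- bot.read_state(): the state, without advancing time (a new reading comes with each control period).
- cams.read_camera(name): name is "scene" or "top" or "wrist"; returns a dict with "img" (400x640x3 uint8, red, green, blue), "K" (3x3 intrinsics, pixels), "cam_to_world" (4x4, takes a point from camera to world coordinates). Camera axes: x right, y down, z forward; pixel columns grow to the right and rows downward; lengths in m; the calibration is good to about 2 mm. The wrist camera is an equidistant fisheye: a pixel r from the principal point sees the ray r / f radians off the axis. A picture is of the moment at which its call begins. There is no depth.
- sign_off(): hands the job in; it is judged then, once.
Trained networks look in a picture, given as the dict that the camera call returned (one of the last four; its "shot" number tells which), for a name from the list of things; names that differ only in an ending like _2 or _b are one class to them, and where a whole thing is asked for, a point or a joint stands for the part that bears it (a point fixed in the world has none). Each returns a list of dicts, best first, with "conf" (0 to 1); they miss things now and then, are a little off and sometimes report something else, mostly with a low value. They report only what shows in the picture. A call takes as long as a camera call. They do not tell look-alikes from the thing itself.
- cams.search_frame(picture, label): "pixel" ([column, row] in pixels, amid what is visible of it).
The state is a dict: "time_s": time; "q": joint angles; "qvel": joint speeds; "tau": joint torques, N m; "tool_pos": TCP position; "eef_rot": TCP orientation; "force": force on the tool from outside, world axes, zero at the start; "moment": the same for the moment, N m; "opening": opening from 0.0 (shut) to 1.0 (fully open); "finger_force": force on a finger pad.
Only numpy, scipy, OpenCV 4.12 (cv2) and the standard library are available. Lean on these libraries where they do the work, as an engineer would, in place of code of your own. Each camera call takes 0.05 s, during which the arm holds its last target. There are 200 camera calls.

## Task

Get the four culture dishes ready for their series photograph: take them from the incubator tray and line them up on the grey photo board, one centred on each printed ring, in order of shade, with the palest next to the white reference tile and the darkest next to the black one. Set each down gently, flat on the board with its lid up, and leave the bottle, the jar and the roll of tape where they are.

Things in the scene. Friction and masses are not known exactly. Their poses are not given: they have to be found in the camera images.
- dish_straw: round culture dish, clear lid on (one rigid piece), set medium pale straw-yellow (the palest of the four), seen through the lid. Diameter 55 mm over the lid, 51 mm over the lowest 5 mm; 15 mm high; about 30 g. Starts lid up on the 4 mm thick floor of a pale grey 280 x 280 mm tray with a 12 mm high rim, 30 mm or more clear of rim and other dishes. Origin: centre of its underside, z up through the lid.
- dish_tan: round culture dish, clear lid on (one rigid piece), set medium mid tan-brown (second palest), seen through the lid. Diameter 55 mm over the lid, 51 mm over the lowest 5 mm; 15 mm high; about 30 g. Starts lid up on the 4 mm thick floor of a pale grey 280 x 280 mm tray with a 12 mm high rim, 30 mm or more clear of rim and other dishes. Origin: centre of its underside, z up through the lid.
- dish_brown: round culture dish, clear lid on (one rigid piece), set medium dark brown (second darkest), seen through the lid. Diameter 55 mm over the lid, 51 mm over the lowest 5 mm; 15 mm high; about 30 g. Starts lid up on the 4 mm thick floor of a pale grey 280 x 280 mm tray with a 12 mm high rim, 30 mm or more clear of rim and other dishes. Origin: centre of its underside, z up through the lid.
- dish_black: round culture dish, clear lid on (one rigid piece), set medium black (the darkest), seen through the lid. Diameter 55 mm over the lid, 51 mm over the lowest 5 mm; 15 mm high; about 30 g. Starts lid up on the 4 mm thick floor of a pale grey 280 x 280 mm tray with a 12 mm high rim, 30 mm or more clear of rim and other dishes. Origin: centre of its underside, z up through the lid.
- ring1: printed white ring, 63 mm outside diameter, on the flat dark grey photo board (410 x 120 mm, top 12 mm above the bench); an end one of four rings in a straight row, 70 mm apart. Origin: its centre, level with the board top on which a dish stands; x along the row from ring1 to ring4, y across it. Either ring1 or ring4 may be the one by the white tile.
- ring2: printed white ring, 63 mm outside diameter, on the flat dark grey photo board (410 x 120 mm, top 12 mm above the bench); next to ring1 of four rings in a straight row, 70 mm apart. Origin: its centre, level with the board top on which a dish stands; x along the row from ring1 to ring4, y across it. Either ring1 or ring4 may be the one by the white tile.
- ring3: printed white ring, 63 mm outside diameter, on the flat dark grey photo board (410 x 120 mm, top 12 mm above the bench); next to ring4 of four rings in a straight row, 70 mm apart. Origin: its centre, level with the board top on which a dish stands; x along the row from ring1 to ring4, y across it. Either ring1 or ring4 may be the one by the white tile.
- ring4: printed white ring, 63 mm outside diameter, on the flat dark grey photo board (410 x 120 mm, top 12 mm above the bench); the other end one of four rings in a straight row, 70 mm apart. Origin: its centre, level with the board top on which a dish stands; x along the row from ring1 to ring4, y across it. Either ring1 or ring4 may be the one by the white tile.
- white_tile: white reference tile in a thin metal frame, 44 x 84 mm, 6 mm high, fixed on the photo board beyond one end of the row of rings, 65 mm from the centre of the nearest ring (ring1 or ring4); a black tile of the same size is fixed beyond the other end. Origin: centre of its underside.
- bottle: bystander: small clear glass laboratory bottle with a ribbed blue screw cap, 56 mm diameter, 105 mm tall, standing loose on the bench beyond the tray and board. Origin: centre of its underside.
- tape_roll: bystander: roll of orange label tape lying flat, loose, 68 mm outside diameter, 19 mm high, on the bench at one side. Origin: centre of its underside.
- jar: bystander: small clear sample jar with a white lid, 49 mm diameter, 64 mm tall, standing loose on the bench at one side. Origin: centre of its underside.
Not all that is in view belongs to the job. Leave any green or purple look-alike of the dish_tan alone.

How it is judged:
By the outcome, as a careful person would: the job done as asked, in the order asked, and still so for the second after the job is handed in, with the robot touching nothing.
It also fails if it takes over 106 s, if anything falls off the work surface, if the arm or the gripper's body presses on something with over 40 N, if the wrist force passes 120 N, or if a joint passes its speed limit or range.

## Working session

There is one attempt and no reset: what is moved stays moved. The work goes in short steps, Python scripts to look and compute and a tool call to move; the robot and the scene stay as the last step left them, time stands still between calls to the robot, and variables do not carry over. Pictures are saved under pics/ and viewed, at most 14 in all, crops included, and the job is handed in when it is done.

Besides the shell and the picture viewer there is one more tool, called after "Call:" as a command line: name --argument value ..., lists and objects as JSON in quotes. move_arm: Moves the arm, as the interface text tells. Scaled input: -1 to 1 covers 0.5 m each way for a shift and 90 degrees each way for a turn. Its arguments: {"type":"object","properties":{"deltas":{"type":"array","items":{"type":"object","properties":{"linear":{"type":"array","items":{"type":"number","minimum":-1,"maximum":1}},"turn":{"type":"array","items":{"type":"number","minimum":-1,"maximum":1}},"grip":{"type":"number"}}}},"squeeze":{"type":"number"}},"required":["deltas"]}

```bash
mkdir -p pics; ls
python3 - <<'E'
from rig import bot,cams
import cv2,numpy as np
s=bot.read_state();print(s['time_s'],s['tool_pos'],s['eef_rot'],s['opening'])
for n in ['top','scene']:
    p=cams.read_camera(n);cv2.imwrite(f'pics/{n}0.png',p['img'][:,:,::-1]);print(n,p['K'],p['cam_to_world'])
    for l in ['dish_straw','dish_tan','dish_brown','dish_black','ring1','white_tile','bottle','tape_roll','jar']:
        print(l,[(np.round(d['pixel'],1).tolist(),round(d['conf'],2)) for d in cams.search_frame(p,l)])
E
```

```text
pics
0.0 [ 0.1449354  -0.53007325  0.23037758] [[-9.64643237e-01 -2.63558615e-01 -5.31191389e-04]
 [-2.63559148e-01  9.64641520e-01  1.82026310e-03]
 [ 3.26632476e-05  1.89590484e-03 -9.99998202e-01]] 1.004799283520749
top [[472.83422809   0.         313.24855483]
 [  0.         472.83422809 193.17479675]
 [  0.           0.           1.        ]] [[ 0.02315889 -0.99707336  0.07285861  0.51128148]
 [-0.99970192 -0.02366002 -0.00602239  0.01654109]
 [ 0.0077286  -0.07269742 -0.9973241   1.30198424]
 [ 0.          0.          0.          1.        ]]
dish_straw [([211.3, 234.5], 0.72), ([302.0, 115.9], 0.39)]
dish_tan [([239.7, 141.9], 0.91), ([154.1, 246.8], 0.9), ([214.9, 191.3], 0.77), ([157.0, 176.8], 0.56), ([199.7, 137.7], 0.54)]
dish_brown [([260.2, 201.6], 0.78)]
dish_black [([252.9, 241.4], 0.9)]
ring1 [([392.3, 232.1], 0.96), ([394.7, 257.8], 0.89), ([396.8, 181.8], 0.6), ([395.4, 203.6], 0.58)]
white_tile []
bottle [([303.1, 117.3], 0.91)]
tape_roll [([494.8, 233.5], 0.68)]
jar [([145.6, 207.5], 0.68)]
scene [[461.62732915   0.         311.72897871]
 [  0.         461.62732915 201.65730883]
 [  0.           0.           1.        ]] [[-0.69976865  0.38000076 -0.60491592  1.55922562]
 [ 0.71435678  0.36716612 -0.59572093  0.94703144]
 [-0.00426978 -0.84899262 -0.52838746  0.87853152]
 [ 0.          0.          0.          1.        ]]
dish_straw [([397.9, 225.3], 0.45)]
dish_tan [([374.5, 240.3], 0.75), ([410.6, 273.2], 0.74), ([326.0, 253.9], 0.54), ([355.1, 274.2], 0.54)]
dish_brown [([348.3, 225.1], 0.75)]
dish_black []
ring1 [([276.7, 183.7], 0.56), ([258.2, 195.0], 0.46), ([291.3, 178.2], 0.45)]
white_tile [([313.6, 167.7], 0.66)]
bottle []
tape_roll [([243.7, 161.9], 0.68)]
jar [([436.1, 253.1], 0.65)]
```

Run:
```python
import cv2
a=cv2.imread('pics/top0.png')[90:310,120:420];cv2.imwrite('pics/top0c.png',cv2.resize(a,None,fx=2.6,fy=2.6,interpolation=cv2.INTER_CUBIC))
```

```text
(no output)
```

View pics/top0c.png

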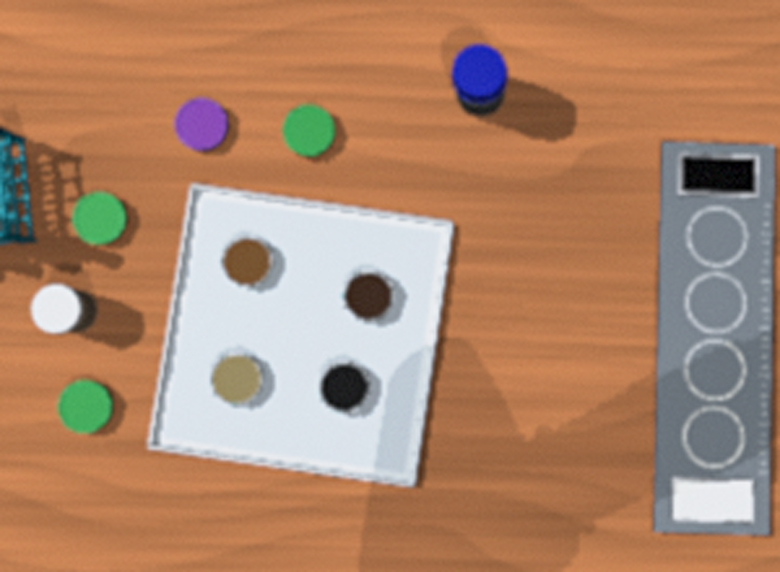

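View pics/scene0.png

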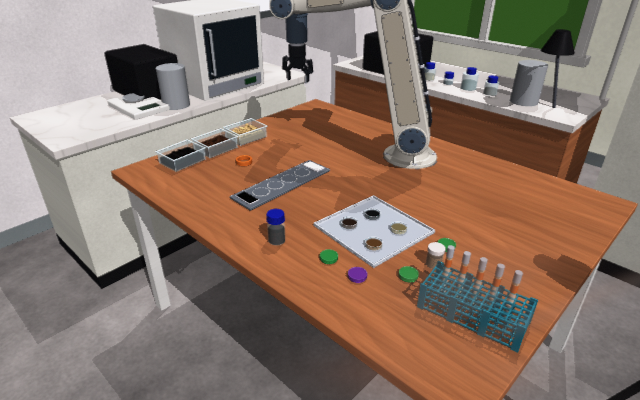

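The top view shows the tray dishes at about tan (215,190), brown (261,204), straw (211,236) and black (252,239). The rings are at column ~395, rows 181 to 258, with white at the bottom end (low x) and black at the top. The green and purple look-alikes are outside the tray.

```bash
cat > h.py <<'E'
import numpy as np,cv2
from rig import bot,cams
def ray(p,uv,fish=False):
    K=p['K'];T=np.array(p['cam_to_world']);x=(uv[0]-K[0][2])/K[0][0];y=(uv[1]-K[1][2])/K[1][1]
    if fish:
        r=np.hypot(x,y);d=np.array([x/r*np.sin(r),y/r*np.sin(r),np.cos(r)]) if r>1e-9 else np.array([0,0,1.])
    else: d=np.array([x,y,1.])
    return T[:3,3],T[:3,:3]@d
def onz(p,uv,z,fish=False):
    o,d=ray(p,uv,fish);return (o+d*(z-o[2])/d[2])[:2]
def proj(p,X,fish=False):
    T=np.array(p['cam_to_world']);c=T[:3,:3].T@(np.array(X)-T[:3,3]);K=p['K']
    if fish:
        th=np.arctan2(np.hypot(c[0],c[1]),c[2]);n=np.hypot(c[0],c[1]);v=c[:2]/n*th
    else: v=c[:2]/c[2]
    return np.array([K[0][0]*v[0]+K[0][2],K[1][1]*v[1]+K[1][2]])
def save(p,name,c=None,f=1):
    a=p['img'][:,:,::-1]
    if c: a=a[c[1]:c[3],c[0]:c[2]]
    cv2.imwrite('pics/'+name,cv2.resize(a,None,fx=f,fy=f,interpolation=cv2.INTER_CUBIC))
E
python3 - <<'E'
from h import *
p=cams.read_camera('top');im=p['img'].astype(float)
D=dict(tan=(215,190),brown=(261,204),straw=(211,236),black=(252,239))
for k,(u,v) in D.items():
    w=im[v-14:v+15,u-14:u+15];m=(w[:,:,2]<150)&(w.max(2)-w.min(2)+ (200-w.max(2))>60)
    # biggest comp at centre, medium colour seed
    c=w[14,14];m=(np.abs(w-c).sum(2)<60).astype(np.uint8)
    n,l,st,ce=cv2.connectedComponentsWithStats(m);i=l[14,14]
    uv=ce[i]+[u-14,v-14];print(k,uv,st[i],onz(p,uv,.016))
g=im[150:290,370:425].min(2);
for v in (181,206.5,232.3,258):
    u=395; y0=int(v)-15;w=im[y0:y0+31,380:411].min(2);bg=cv2.medianBlur(w.astype(np.uint8),3)
    yy,xx=np.mgrid[0:31,0:31];r=np.hypot(xx-15,yy+y0-v);sel=(r<15)&(r>8)
    e=np.clip(w-np.percentile(w[(r<7)],50)-20,0,60)*sel
    y,x=np.nonzero(e>15);A=np.c_[2*x,2*y,np.ones(len(x))];W=np.sqrt(e[y,x])[:,None]
    s=np.linalg.lstsq(A*W,(x**2+y**2)*W[:,0],rcond=None)[0]
    uv=np.array([s[0]+380,s[1]+y0]);print(uv,np.sqrt(s[2]+s[0]**2+s[1]**2),onz(p,uv,.012))
for n,uv in dict(bottle=(303,117),jar=(142,208),tape=(495,233)).items(): print(n,onz(p,uv,.05))
E
```

```text
tan [214.57009346 190.3364486 ] [  6   6  16  17 214] [0.60660101 0.27766992]
brown [261.27941176 203.41176471] [  6   6  17  16 204] [0.57395862 0.14947144]
straw [210.66929134 235.33070866] [  5   5  19  18 254] [0.4843457  0.28352539]
black [252.05527638 238.53768844] [  7   6  16  16 199] [0.47828301 0.17143653]
[395.2841864  181.16231082] 11.305431275848665 [ 0.64390527 -0.21555578]
[394.92797689 206.55091185] 11.646145350773162 [ 0.57416564 -0.21531527]
[394.45001356 232.03499092] 11.48834350082288 [ 0.50470343 -0.21474753]
[393.96690848 257.64552629] 11.21643398951462 [ 0.43544262 -0.2141739 ]
bottle [0.8071862  0.04125307]
jar [0.55275883 0.46030797]
tape [ 0.50850405 -0.47436327]
```

Call:
move_arm --deltas '[{"linear":[-0.928,0.4,0],"turn":[0,0,0.17],"grip":0.7},{"linear":[-0.928,0.4,0],"turn":[0,0,0.17],"grip":0.7},{"linear":[-0.928,0.4,0],"turn":[0,0,0.17],"grip":0.7},{"linear":[-0.928,0.4,0],"turn":[0,0,0.17],"grip":0.7},{"linear":[-0.928,0.4,0],"turn":[0,0,0.17],"grip":0.7},{"linear":[-0.928,0.4,0],"turn":[0,0,0.17],"grip":0.7},{"linear":[-0.928,0.4,0],"turn":[0,0,0.17],"grip":0.7},{"linear":[-0.928,0.4,0],"turn":[0,0,0.17],"grip":0.7},{"linear":[-0.928,0.4,0],"turn":[0,0,0.17],"grip":0.7},{"linear":[-0.928,0.4,0],"turn":[0,0,0.17],"grip":0.7},{"linear":[-0.928,0.4,0],"turn":[0,0,0.17],"grip":0.7},{"linear":[-0.928,0.4,0],"turn":[0,0,0.17],"grip":0.7}]'

```text
time_s: 2.55
tool_pos: [0.5391, -0.2163, 0.2318]
eef_rot: [[-1.0, 0.002, 0.001], [0.002, 1.0, -0.0], [-0.001, -0.0, -1.0]]
force: [-0.5, 0.5, 0.3]
opening: 0.844
finger_force: 0.0
```

Run:
```python
from h import *
s=bot.read_state();print(s['time_s'],s['tool_pos'],np.round(s['eef_rot'],4),s['opening'],s['force'])
p=cams.read_camera('wrist');save(p,'w1.png');print(p['K'],p['cam_to_world'])
print(cams.search_frame(p,'ring1'))
for x in (.4354,.5047,.5742,.6439): print(proj(p,[x,-.215,.012],True))
```

```text
2.55 [ 0.53907087 -0.21628995  0.23177936] [[-1.0e+00  1.8e-03  6.0e-04]
 [ 1.8e-03  1.0e+00 -2.0e-04]
 [-6.0e-04 -2.0e-04 -1.0e+00]] 0.8442084120187808 [-0.54247451  0.46417667  0.26896928]
[[309.70691629   0.         318.07769346]
 [  0.         309.70691629 200.81355847]
 [  0.           0.           1.        ]] [[ 1.77420661e-03  9.48216897e-01  3.17618590e-01  4.58109905e-01]
 [ 9.99998374e-01 -1.57975187e-03 -8.69773747e-04 -2.15557706e-01]
 [-3.22975601e-04  3.17619617e-01 -9.48218158e-01  3.74276574e-01]
 [ 0.00000000e+00  0.00000000e+00  0.00000000e+00  1.00000000e+00]]
[{'pixel': [319.7, 197.2], 'conf': 0.78}, {'pixel': [320.3, 247.2], 'conf': 0.63}, {'pixel': [319.8, 141.0], 'conf': 0.55}]
[318.63265644  81.32087048]
[318.72397607 140.32192417]
[318.7946864  196.75229013]
[318.84458396 247.46976475]
```

View pics/w1.png

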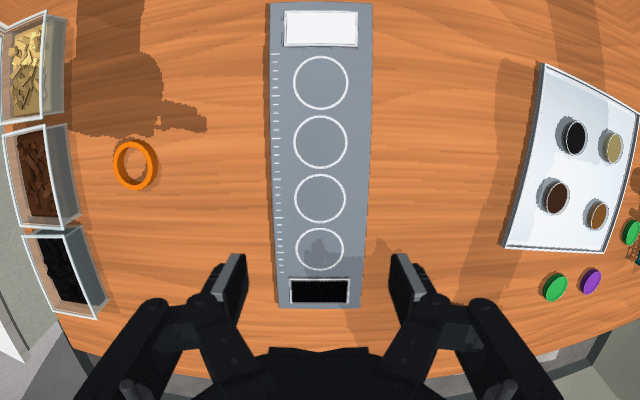

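The wrist view shows the four rings at column ~320, rows 82, 141, 197 and 248. The white tile is at the top, nearer the robot, and the black tile is at the bottom. The predicted pixels agree well.

Run:
```python
from h import *
p=cams.read_camera('wrist');im=p['img'];g=im.min(2)
m=((g>165)).astype(np.uint8)
for x in (.4354,.5047,.5742,.6439):
    c=np.array([x,-.2155]);u0=proj(p,[*c,.012],True)
    P=[]
    for v in range(int(u0[1])-34,int(u0[1])+35):
        for u in range(int(u0[0])-36,int(u0[0])+37):
            if g[v,u]>150:
                q=onz(p,(u,v),.012,True); 
                if .026<np.hypot(*(q-c))<.035:P.append(q)
    P=np.array(P);A=np.c_[2*P,np.ones(len(P))];s=np.linalg.lstsq(A,(P**2).sum(1),rcond=None)[0]
    print(len(P),s[:2],np.sqrt(s[2]+s[0]**2+s[1]**2))
s=bot.read_state();print(s['tool_pos'])
```

```text
556 [ 0.43638184 -0.21308915] 0.0304909951455568
523 [ 0.50657459 -0.21359085] 0.03058485629845613
455 [ 0.5765195  -0.21404551] 0.03052051918508738
373 [ 0.64639785 -0.21454463] 0.03064809739484379
[ 0.53939315 -0.21590851  0.23160121]
```

Call:
move_arm --deltas '[{"linear":[-0.012,0.872,0],"turn":[0,0,0],"grip":0.7},{"linear":[-0.012,0.872,0],"turn":[0,0,0],"grip":0.7},{"linear":[-0.012,0.872,0],"turn":[0,0,0],"grip":0.7},{"linear":[-0.012,0.872,0],"turn":[0,0,0],"grip":0.7},{"linear":[-0.012,0.872,0],"turn":[0,0,0],"grip":0.7},{"linear":[-0.012,0.872,0],"turn":[0,0,0],"grip":0.7},{"linear":[-0.012,0.872,0],"turn":[0,0,0],"grip":0.7},{"linear":[-0.012,0.872,0],"turn":[0,0,0],"grip":0.7},{"linear":[-0.012,0.872,0],"turn":[0,0,0],"grip":0.7},{"linear":[-0.012,0.872,0],"turn":[0,0,0],"grip":0.7},{"linear":[-0.012,0.872,0],"turn":[0,0,0],"grip":0.7}]'

```text
time_s: 4.08
tool_pos: [0.5462, 0.2195, 0.2317]
eef_rot: [[-1.0, 0.002, 0.0], [0.002, 1.0, 0.0], [-0.0, 0.0, -1.0]]
force: [-0.7, -0.5, 0.8]
opening: 0.848
finger_force: 0.0
```

Run:
```python
from h import *
s=bot.read_state();print(s['time_s'],s['tool_pos'],s['opening'])
p=cams.read_camera('wrist');im=p['img'].astype(float);save(p,'w2.png',(200,40,440,280),2.5)
D=dict(tan=(.6075,.277),brown=(.575,.1495),straw=(.485,.284),black=(.479,.172))
for k,c in D.items():
    u,v=np.round(proj(p,[*c,.016],True)).astype(int);w=im[v-30:v+31,u-30:u+31]
    m=(np.abs(w-np.median(w[25:36,25:36].reshape(-1,3),0)).sum(2)<60).astype(np.uint8)
    n,l,st,ce=cv2.connectedComponentsWithStats(m);i=l[30,30]
    yy,xx=np.nonzero(l==i);uv=np.c_[xx+u-30,yy+v-30]
    for z in (.012,.019):
        q=np.array([onz(p,t,z,True) for t in uv]);(cx,cy),r=cv2.minEnclosingCircle((q*1000).astype(np.float32))
        print(k,(u,v),len(uv),z,q.mean(0).round(4),'enc',cx,cy,r)
```

```text
4.075 [0.54619554 0.21954281 0.23166665] 0.8478703055353158
tan (np.int64(364), np.int64(218)) 1009 0.012 [0.6087 0.2794] enc 608.3028564453125 279.3045959472656 24.42181968688965
tan (np.int64(364), np.int64(218)) 1009 0.019 [0.606  0.2782] enc 605.5382080078125 278.1626892089844 23.949865341186523
brown (np.int64(260), np.int64(193)) 1093 0.012 [0.5751 0.1506] enc 575.2877197265625 150.57376098632812 24.225473403930664
brown (np.int64(260), np.int64(193)) 1093 0.019 [0.5729 0.152 ] enc 573.1613159179688 151.9198455810547 23.7572078704834
straw (np.int64(373), np.int64(119)) 1343 0.012 [0.485 0.285] enc 484.9247741699219 285.02392578125 25.185527801513672
straw (np.int64(373), np.int64(119)) 1343 0.019 [0.4846 0.2837] enc 484.54473876953125 283.7713928222656 24.69878578186035
black (np.int64(276), np.int64(113)) 1309 0.012 [0.479  0.1729] enc 479.34234619140625 172.99093627929688 24.359472274780273
black (np.int64(276), np.int64(113)) 1309 0.019 [0.4788 0.1738] enc 479.0702209472656 173.9036865234375 23.88863182067871
```

View pics/w2.png

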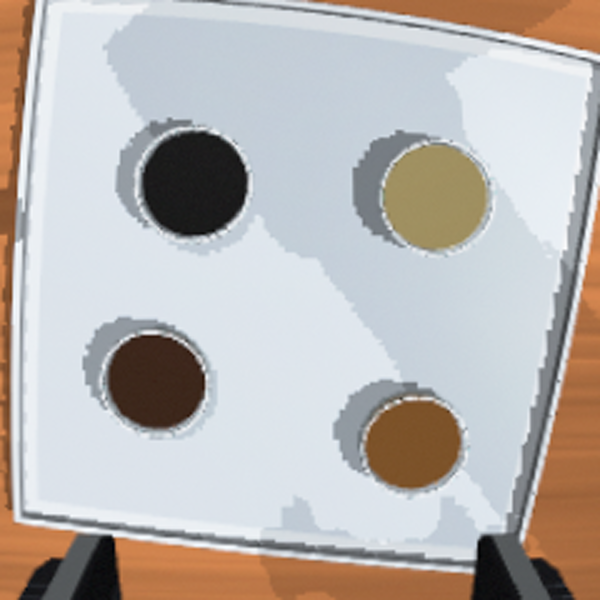

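The view shows black (276,113), straw (373,119), brown (260,193) and tan (364,218), all well spaced in the tray. I'll start with straw.

Call:
move_arm --deltas '[{"linear":[0.122,0.128,0.3],"turn":[0,0,0],"grip":0.7},{"linear":[0.122,0.128,0.36],"turn":[0,0,0],"grip":0.7},{"linear":[0.122,0.128,0.36],"turn":[0,0,0],"grip":0.7},{"linear":[0.122,0.128,0.36],"turn":[0,0,0],"grip":0.7},{"linear":[0.122,0.128,0.39],"turn":[0,0,0],"grip":0.7},{"linear":[0.122,0.128,0.42],"turn":[0,0,0],"grip":0.7},{"linear":[0.122,0.128,0.44],"turn":[0,0,0],"grip":0.7},{"linear":[0.122,0.128,0.454],"turn":[0,0,0],"grip":0.7},{"linear":[0.122,0.128,0.454],"turn":[0,0,0],"grip":0.7},{"linear":[0.122,0.128,0.454],"turn":[0,0,0],"grip":0.7}]'

```text
time_s: 5.38
tool_pos: [0.4854, 0.2849, 0.0048]
eef_rot: [[-1.0, 0.0, 0.001], [0.0, 1.0, 0.001], [-0.001, 0.001, -1.0]]
force: [0.5, -0.4, -0.1]
opening: 0.85
finger_force: 0.0
```

Run:
```python
from h import *
p=cams.read_camera('wrist');save(p,'w3.png',(200,60,440,300),2.5)
```

```text
(no output)
```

View pics/w3.png

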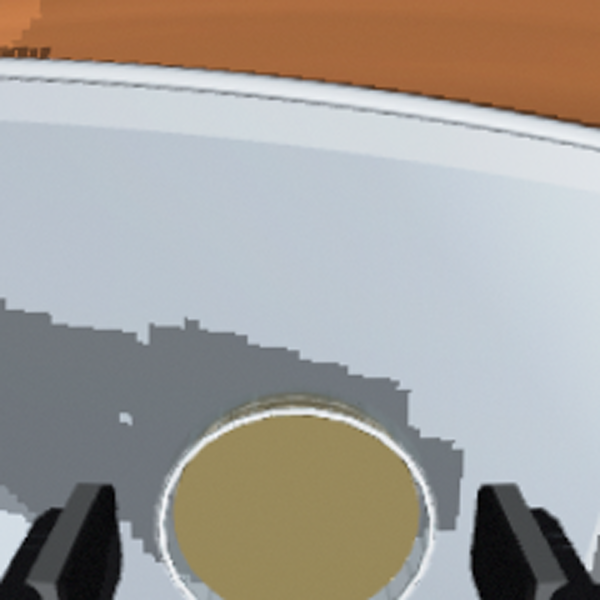

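The dish sits centrally between the pads, so I'll close on it.

Call:
move_arm --deltas '[{"linear":[0,0,0],"turn":[0,0,0],"grip":0.2},{"linear":[0,0,0],"turn":[0,0,0],"grip":0.2},{"linear":[0,0,0],"turn":[0,0,0],"grip":0.2},{"linear":[0,0,0],"turn":[0,0,0],"grip":0.2}]' --squeeze 25

```text
time_s: 5.92
tool_pos: [0.4854, 0.285, 0.0049]
eef_rot: [[-1.0, -0.0, 0.001], [-0.0, 1.0, 0.001], [-0.001, 0.001, -1.0]]
force: [-1.9, -0.8, 5.5]
opening: 0.63
finger_force: 26.3
```

Call:
move_arm --deltas '[{"linear":[0,0,-0.01],"turn":[0,0,0],"grip":0.2},{"linear":[0,0,-0.03],"turn":[0,0,0],"grip":0.2},{"linear":[0,0,-0.1],"turn":[0,0,0],"grip":0.2},{"linear":[0,0,-0.2],"turn":[0,0,0],"grip":0.2},{"linear":[0,0,-0.2],"turn":[0,0,0],"grip":0.2}]'

```text
time_s: 6.55
tool_pos: [0.4874, 0.2865, 0.1094]
eef_rot: [[-1.0, -0.0, 0.007], [-0.0, 1.0, 0.006], [-0.007, 0.006, -1.0]]
force: [0.3, -0.1, 0.4]
opening: 0.629
finger_force: 26.5
```

```bash
cat >> h.py <<'E'
def held(col):
    "offset of the held dish medium from TCP (world axes), assuming medium top about at TCP z+.009"
    s=bot.read_state();p=cams.read_camera('wrist');im=p['img'].astype(float);t=np.array(s['tool_pos'])
    u,v=np.round(proj(p,[t[0],t[1],t[2]+.012],True)).astype(int);w=im[v-60:v+61,u-60:u+61]
    m=(np.abs(w-np.median(w[55:66,55:66].reshape(-1,3),0)).sum(2)<60).astype(np.uint8)
    n,l,st,ce=cv2.connectedComponentsWithStats(m);yy,xx=np.nonzero(l==l[60,60])
    q=np.array([onz(p,(x+u-60,y+v-60),t[2]+.012,True) for x,y in zip(xx,yy)])
    (cx,cy),r=cv2.minEnclosingCircle((q*1000).astype(np.float32))
    T=np.array(p['cam_to_world']);print('t',s['time_s'],'tcp',t.round(4),'cam',T[:3,3].round(4),'cen',(q.mean(0)-t[:2]).round(4),'enc',cx/1000-t[0],cy/1000-t[1],r)
    return p
E
python3 - <<'E'
from h import *
p=held(0);save(p,'w4.png',(200,60,440,300),2)
E
```

```text
t 6.55 tcp [0.4874 0.2865 0.1094] cam [0.4055 0.2862 0.2513] cen [-0.0031  0.0004] enc 0.0007023222718875455 0.0004928073079201178 26.129087448120117
```

View pics/w4.png

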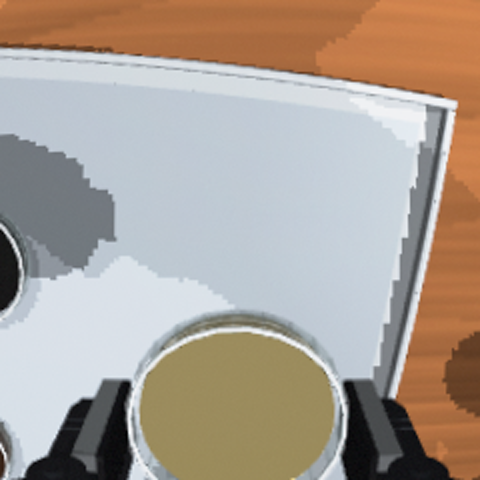

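Call:
move_arm --deltas '[{"linear":[0.097,-0.995,0],"turn":[0,0,0],"grip":0.2},{"linear":[0.097,-0.995,0],"turn":[0,0,0],"grip":0.2},{"linear":[0.097,-0.995,0],"turn":[0,0,0],"grip":0.2},{"linear":[0.097,-0.995,0],"turn":[0,0,0],"grip":0.2},{"linear":[0.097,-0.995,0],"turn":[0,0,0],"grip":0.2},{"linear":[0.097,-0.995,0],"turn":[0,0,0],"grip":0.2},{"linear":[0.097,-0.995,0],"turn":[0,0,0],"grip":0.2},{"linear":[0.097,-0.995,0],"turn":[0,0,0],"grip":0.2},{"linear":[0.097,-0.995,0],"turn":[0,0,0],"grip":0.2},{"linear":[0.097,-0.995,0],"turn":[0,0,0],"grip":0.2},{"linear":[0.097,-0.995,0],"turn":[0,0,0],"grip":0.2},{"linear":[0.097,-0.995,0.08],"turn":[0,0,0],"grip":0.2},{"linear":[0.097,-0.995,0.12],"turn":[0,0,0],"grip":0.2},{"linear":[0.097,-0.995,0.12],"turn":[0,0,0],"grip":0.2},{"linear":[0.097,-0.995,0.12],"turn":[0,0,0],"grip":0.2},{"linear":[0.097,-0.995,0.12],"turn":[0,0,0],"grip":0.2}]'

```text
time_s: 8.6
tool_pos: [0.4374, -0.2126, 0.0454]
eef_rot: [[-1.0, -0.001, 0.002], [-0.001, 1.0, -0.0], [-0.002, -0.0, -1.0]]
force: [0.2, -0.1, -0.2]
opening: 0.632
finger_force: 26.6
```

Run:
```python
from h import *
p=held(0);save(p,'w5.png',(200,60,440,300),2)
```

```text
t 8.6 tcp [ 0.4374 -0.2126  0.0454] cam [ 0.3562 -0.212   0.1878] cen [-0.0031  0.0006] enc -0.0022086266987015324 0.0006491070608320715 24.428922653198242
```

View pics/w5.png

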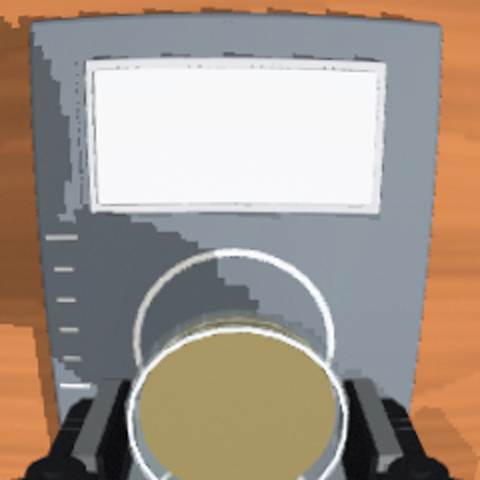

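The dish is held level above the white-tile ring and lines up with it laterally. I'll lower it gently.

Call:
move_arm --deltas '[{"linear":[0,0,0.02],"turn":[0,0,0],"grip":0.2},{"linear":[0,0,0.04],"turn":[0,0,0],"grip":0.2},{"linear":[0,0,0.05],"turn":[0,0,0],"grip":0.2},{"linear":[0,0,0.056],"turn":[0,0,0],"grip":0.2},{"linear":[0,0,0.06],"turn":[0,0,0],"grip":0.2},{"linear":[0,0,0.063],"turn":[0,0,0],"grip":0.2},{"linear":[0,0,0.063],"turn":[0,0,0],"grip":0.2},{"linear":[0,0,0.063],"turn":[0,0,0],"grip":0.2}]'

```text
time_s: 9.65
tool_pos: [0.4366, -0.2128, 0.013]
eef_rot: [[-1.0, 0.0, 0.001], [0.0, 1.0, -0.0], [-0.001, -0.0, -1.0]]
force: [-1.1, 1.2, 0.7]
opening: 0.627
finger_force: 26.6
```

Call:
move_arm --deltas '[{"linear":[0,0,0.001],"turn":[0,0,0],"grip":0.2},{"linear":[0,0,0.002],"turn":[0,0,0],"grip":0.2},{"linear":[0,0,0.002],"turn":[0,0,0],"grip":0.2}]'

```text
time_s: 10.02
tool_pos: [0.4366, -0.2128, 0.0129]
eef_rot: [[-1.0, -0.0, 0.001], [-0.0, 1.0, -0.0], [-0.001, -0.0, -1.0]]
force: [-2.8, 1.8, 11.2]
opening: 0.629
finger_force: 27.4
```

Contact. I'll back off 0.7 mm and open, then rise.

Call:
move_arm --deltas '[{"linear":[0,0,-0.0014],"turn":[0,0,0],"grip":0.2},{"linear":[0,0,-0.0014],"turn":[0,0,0],"grip":0.3},{"linear":[0,0,-0.0014],"turn":[0,0,0],"grip":0.4},{"linear":[0,0,-0.0014],"turn":[0,0,0],"grip":0.7},{"linear":[0,0,-0.0014],"turn":[0,0,0],"grip":0.7},{"linear":[0,0,-0.0014],"turn":[0,0,0],"grip":0.7},{"linear":[0,0,-0.05],"turn":[0,0,0],"grip":0.7},{"linear":[0,0,-0.15],"turn":[0,0,0],"grip":0.7},{"linear":[0,0,-0.25],"turn":[0,0,0],"grip":0.7},{"linear":[-0.2,0,-0.4],"turn":[0,0,0],"grip":0.7},{"linear":[-0.2,0,-0.4],"turn":[0,0,0],"grip":0.7},{"linear":[-0.2,0,-0.4],"turn":[0,0,0],"grip":0.7},{"linear":[-0.2,0,-0.4],"turn":[0,0,0],"grip":0.7}]'

```text
time_s: 11.65
tool_pos: [0.5357, -0.2125, 0.2107]
eef_rot: [[-1.0, 0.0, -0.002], [0.0, 1.0, 0.001], [0.002, 0.001, -1.0]]
force: [-0.6, 1.1, -0.8]
opening: 0.849
finger_force: 0.0
```

```bash
cat >> h.py <<'E'
def onboard(name,c,zs=(.020,.024)):
    s=bot.read_state();print(s['time_s'],s['tool_pos'])
    p=cams.read_camera('wrist');im=p['img'].astype(float)
    u,v=np.round(proj(p,[*c,.022],True)).astype(int);w=im[v-40:v+41,u-40:u+41]
    m=(np.abs(w-np.median(w[35:46,35:46].reshape(-1,3),0)).sum(2)<60).astype(np.uint8)
    n,l,st,ce=cv2.connectedComponentsWithStats(m);yy,xx=np.nonzero(l==l[40,40])
    for z in zs:
        q=np.array([onz(p,(x+u-40,y+v-40),z,True) for x,y in zip(xx,yy)]);print(name,z,len(q),q.mean(0).round(4),'minus ring mm',((q.mean(0)-c)*1000).round(1))
    return p
E
python3 - <<'E'
from h import *
p=onboard('straw',(.4364,-.2131));u,v=proj(p,[.4364,-.2131,.012],True).astype(int);save(p,'w6.png',(u-70,max(v-70,0),u+70,v+70),3)
E
```

```text
11.65 [ 0.53567666 -0.21245455  0.21067989]
straw 0.02 1713 [ 0.4366 -0.2121] minus ring mm [0.2 1. ]
straw 0.024 1713 [ 0.4368 -0.2121] minus ring mm [0.4 1. ]
```

View pics/w6.png

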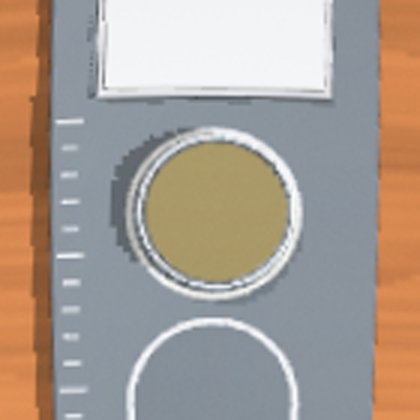

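Straw is centred within about 1 mm. Next is tan.

Call:
move_arm --deltas '[{"linear":[-0.14,0.983,0],"turn":[0,0,0],"grip":0.7},{"linear":[-0.14,0.983,0],"turn":[0,0,0],"grip":0.7},{"linear":[-0.14,0.983,0],"turn":[0,0,0],"grip":0.7},{"linear":[-0.14,0.983,0],"turn":[0,0,0],"grip":0.7},{"linear":[-0.14,0.983,0],"turn":[0,0,0],"grip":0.7},{"linear":[-0.14,0.983,0],"turn":[0,0,0],"grip":0.7},{"linear":[-0.14,0.983,0],"turn":[0,0,0],"grip":0.7},{"linear":[-0.14,0.983,0],"turn":[0,0,0],"grip":0.7},{"linear":[-0.14,0.983,0],"turn":[0,0,0],"grip":0.7},{"linear":[-0.14,0.983,0],"turn":[0,0,0],"grip":0.7},{"linear":[-0.14,0.983,0.1],"turn":[0,0,0],"grip":0.7},{"linear":[-0.14,0.983,0.22],"turn":[0,0,0],"grip":0.7},{"linear":[-0.14,0.983,0.32],"turn":[0,0,0],"grip":0.7},{"linear":[-0.14,0.983,0.32],"turn":[0,0,0],"grip":0.7},{"linear":[-0.14,0.983,0.36],"turn":[0,0,0],"grip":0.7},{"linear":[-0.14,0.983,0.39],"turn":[0,0,0],"grip":0.7},{"linear":[-0.14,0.983,0.41],"turn":[0,0,0],"grip":0.7},{"linear":[-0.14,0.983,0.415],"turn":[0,0,0],"grip":0.7},{"linear":[-0.14,0.983,0.415],"turn":[0,0,0],"grip":0.7}]'

```text
time_s: 14.08
tool_pos: [0.6068, 0.2788, 0.0048]
eef_rot: [[-1.0, 0.0, 0.001], [0.0, 1.0, 0.0], [-0.001, 0.0, -1.0]]
force: [-0.2, -0.2, -0.3]
opening: 0.853
finger_force: 0.0
```

Aligned. I'll close and lift.

Call:
move_arm --deltas '[{"linear":[0,0,0],"turn":[0,0,0],"grip":0.2},{"linear":[0,0,0],"turn":[0,0,0],"grip":0.2},{"linear":[0,0,0],"turn":[0,0,0],"grip":0.2},{"linear":[0,0,0],"turn":[0,0,0],"grip":0.2},{"linear":[0,0,-0.01],"turn":[0,0,0],"grip":0.2},{"linear":[0,0,-0.03],"turn":[0,0,0],"grip":0.2},{"linear":[0,0,-0.1],"turn":[0,0,0],"grip":0.2},{"linear":[0,0,-0.2],"turn":[0,0,0],"grip":0.2},{"linear":[0,0,-0.2],"turn":[0,0,0],"grip":0.2},{"linear":[0,0,-0.2],"turn":[0,0,0],"grip":0.2}]'

```text
time_s: 15.32
tool_pos: [0.6061, 0.2787, 0.1043]
eef_rot: [[-1.0, 0.001, -0.001], [0.001, 1.0, 0.0], [0.001, 0.0, -1.0]]
force: [-0.6, -0.1, -1.6]
opening: 0.626
finger_force: 26.5
```

```bash
python3 -c "
from h import *
held(0)"
```

```text
t 15.325 tcp [0.6061 0.2787 0.1043] cam [0.5253 0.2792 0.2469] cen [-0.002   0.0005] enc -0.0012915004286968568 0.0005177564127343826 24.004072189331055
```

Call:
move_arm --deltas '[{"linear":[0.202,-0.986,0],"turn":[0,0,0],"grip":0.2},{"linear":[0.202,-0.986,0],"turn":[0,0,0],"grip":0.2},{"linear":[0.202,-0.986,0],"turn":[0,0,0],"grip":0.2},{"linear":[0.202,-0.986,0],"turn":[0,0,0],"grip":0.2},{"linear":[0.202,-0.986,0],"turn":[0,0,0],"grip":0.2},{"linear":[0.202,-0.986,0],"turn":[0,0,0],"grip":0.2},{"linear":[0.202,-0.986,0],"turn":[0,0,0],"grip":0.2},{"linear":[0.202,-0.986,0],"turn":[0,0,0],"grip":0.2},{"linear":[0.202,-0.986,0],"turn":[0,0,0],"grip":0.2},{"linear":[0.202,-0.986,0],"turn":[0,0,0],"grip":0.2},{"linear":[0.202,-0.986,0.08],"turn":[0,0,0],"grip":0.2},{"linear":[0.202,-0.986,0.13],"turn":[0,0,0],"grip":0.2},{"linear":[0.202,-0.986,0.15],"turn":[0,0,0],"grip":0.2},{"linear":[0.202,-0.986,0.165],"turn":[0,0,0],"grip":0.2},{"linear":[0.202,-0.986,0.174],"turn":[0,0,0],"grip":0.2},{"linear":[0.202,-0.986,0.18],"turn":[0,0,0],"grip":0.2},{"linear":[0.202,-0.986,0.182],"turn":[0,0,0],"grip":0.2},{"linear":[0.202,-0.986,0.183],"turn":[0,0,0],"grip":0.2},{"linear":[0.202,-0.986,0.183],"turn":[0,0,0],"grip":0.2},{"linear":[0.202,-0.986,0.183],"turn":[0,0,0],"grip":0.2}]'

```text
time_s: 17.88
tool_pos: [0.5056, -0.2144, 0.0132]
eef_rot: [[-1.0, 0.0, 0.001], [0.0, 1.0, -0.0], [-0.001, -0.0, -1.0]]
force: [-1.0, 0.8, 3.0]
opening: 0.63
finger_force: 26.8
```

Call:
move_arm --deltas '[{"linear":[0,0,0],"turn":[0,0,0],"grip":0.3},{"linear":[0,0,0],"turn":[0,0,0],"grip":0.4},{"linear":[0,0,0],"turn":[0,0,0],"grip":0.7},{"linear":[0,0,0],"turn":[0,0,0],"grip":0.7},{"linear":[0,0,0],"turn":[0,0,0],"grip":0.7},{"linear":[0,0,-0.05],"turn":[0,0,0],"grip":0.7},{"linear":[0,0,-0.15],"turn":[0,0,0],"grip":0.7},{"linear":[0,0,-0.25],"turn":[0,0,0],"grip":0.7},{"linear":[-0.12,0,-0.4],"turn":[0,0,0],"grip":0.7},{"linear":[-0.12,0,-0.4],"turn":[0,0,0],"grip":0.7},{"linear":[-0.12,0,-0.4],"turn":[0,0,0],"grip":0.7},{"linear":[-0.12,0,-0.4],"turn":[0,0,0],"grip":0.7}]'

```text
time_s: 19.38
tool_pos: [0.5646, -0.214, 0.2116]
eef_rot: [[-1.0, 0.0, -0.002], [0.0, 1.0, 0.001], [0.002, 0.001, -1.0]]
force: [-0.8, 0.1, -0.1]
opening: 0.849
finger_force: 0.0
```

```bash
python3 -c "
from h import *
onboard('tan',(.5066,-.2136))"
```

```text
19.375 [ 0.56459501 -0.21400041  0.21159282]
tan 0.02 1640 [ 0.5068 -0.214 ] minus ring mm [ 0.2 -0.4]
tan 0.024 1640 [ 0.5065 -0.2139] minus ring mm [-0.1 -0.3]
```

Call:
move_arm --deltas '[{"linear":[-0.016,0.732,0],"turn":[0,0,0],"grip":0.7},{"linear":[-0.016,0.732,0],"turn":[0,0,0],"grip":0.7},{"linear":[-0.016,0.732,0],"turn":[0,0,0],"grip":0.7},{"linear":[-0.016,0.732,0],"turn":[0,0,0],"grip":0.7},{"linear":[-0.016,0.732,0],"turn":[0,0,0],"grip":0.7},{"linear":[-0.016,0.732,0],"turn":[0,0,0],"grip":0.7},{"linear":[-0.016,0.732,0],"turn":[0,0,0],"grip":0.7},{"linear":[-0.016,0.732,0],"turn":[0,0,0],"grip":0.7},{"linear":[-0.016,0.732,0.1],"turn":[0,0,0],"grip":0.7},{"linear":[-0.016,0.732,0.22],"turn":[0,0,0],"grip":0.7},{"linear":[-0.016,0.732,0.32],"turn":[0,0,0],"grip":0.7},{"linear":[-0.016,0.732,0.32],"turn":[0,0,0],"grip":0.7},{"linear":[-0.016,0.732,0.36],"turn":[0,0,0],"grip":0.7},{"linear":[-0.016,0.732,0.39],"turn":[0,0,0],"grip":0.7},{"linear":[-0.016,0.732,0.41],"turn":[0,0,0],"grip":0.7},{"linear":[-0.016,0.732,0.417],"turn":[0,0,0],"grip":0.7},{"linear":[-0.016,0.732,0.417],"turn":[0,0,0],"grip":0.7},{"linear":[-0.016,0.732,0.417],"turn":[0,0,0],"grip":0.7}]'

```text
time_s: 21.68
tool_pos: [0.5739, 0.1519, 0.0049]
eef_rot: [[-1.0, 0.0, 0.001], [0.0, 1.0, 0.0], [-0.001, 0.0, -1.0]]
force: [0.1, -0.8, -0.3]
opening: 0.847
finger_force: 0.0
```

Call:
move_arm --deltas '[{"linear":[0,0,0],"turn":[0,0,0],"grip":0.2},{"linear":[0,0,0],"turn":[0,0,0],"grip":0.2},{"linear":[0,0,0],"turn":[0,0,0],"grip":0.2},{"linear":[0,0,0],"turn":[0,0,0],"grip":0.2},{"linear":[0,0,-0.01],"turn":[0,0,0],"grip":0.2},{"linear":[0,0,-0.03],"turn":[0,0,0],"grip":0.2},{"linear":[0,0,-0.1],"turn":[0,0,0],"grip":0.2},{"linear":[0,0,-0.2],"turn":[0,0,0],"grip":0.2},{"linear":[0,0,-0.2],"turn":[0,0,0],"grip":0.2},{"linear":[0,0,-0.2],"turn":[0,0,0],"grip":0.2}]'

```text
time_s: 22.92
tool_pos: [0.5732, 0.1518, 0.1044]
eef_rot: [[-1.0, 0.001, -0.0], [0.001, 1.0, 0.001], [0.0, 0.001, -1.0]]
force: [-0.0, -0.6, -0.4]
opening: 0.628
finger_force: 26.6
```

```bash
python3 -c "
from h import *
held(0)"
```

```text
t 22.925 tcp [0.5732 0.1518 0.1044] cam [0.4923 0.1523 0.2469] cen [-0.002   0.0005] enc -0.0012913510180675436 0.0004962071113640831 23.999149322509766
```

Call:
move_arm --deltas '[{"linear":[-0.004,-0.732,0],"turn":[0,0,0],"grip":0.2},{"linear":[-0.004,-0.732,0],"turn":[0,0,0],"grip":0.2},{"linear":[-0.004,-0.732,0],"turn":[0,0,0],"grip":0.2},{"linear":[-0.004,-0.732,0],"turn":[0,0,0],"grip":0.2},{"linear":[-0.004,-0.732,0],"turn":[0,0,0],"grip":0.2},{"linear":[-0.004,-0.732,0],"turn":[0,0,0],"grip":0.2},{"linear":[-0.004,-0.732,0],"turn":[0,0,0],"grip":0.2},{"linear":[-0.004,-0.732,0],"turn":[0,0,0],"grip":0.2},{"linear":[-0.004,-0.732,0],"turn":[0,0,0],"grip":0.2},{"linear":[-0.004,-0.732,0],"turn":[0,0,0],"grip":0.2},{"linear":[-0.004,-0.732,0.08],"turn":[0,0,0],"grip":0.2},{"linear":[-0.004,-0.732,0.13],"turn":[0,0,0],"grip":0.2},{"linear":[-0.004,-0.732,0.15],"turn":[0,0,0],"grip":0.2},{"linear":[-0.004,-0.732,0.165],"turn":[0,0,0],"grip":0.2},{"linear":[-0.004,-0.732,0.174],"turn":[0,0,0],"grip":0.2},{"linear":[-0.004,-0.732,0.18],"turn":[0,0,0],"grip":0.2},{"linear":[-0.004,-0.732,0.182],"turn":[0,0,0],"grip":0.2},{"linear":[-0.004,-0.732,0.183],"turn":[0,0,0],"grip":0.2},{"linear":[-0.004,-0.732,0.183],"turn":[0,0,0],"grip":0.2},{"linear":[-0.004,-0.732,0.183],"turn":[0,0,0],"grip":0.2}]'

```text
time_s: 25.48
tool_pos: [0.5756, -0.2144, 0.013]
eef_rot: [[-1.0, 0.0, 0.0], [0.0, 1.0, -0.0], [-0.0, -0.0, -1.0]]
force: [0.2, -0.5, 0.3]
opening: 0.628
finger_force: 26.7
```

Call:
move_arm --deltas '[{"linear":[0,0,0.001],"turn":[0,0,0],"grip":0.2},{"linear":[0,0,0.001],"turn":[0,0,0],"grip":0.2}]'

```text
time_s: 25.72
tool_pos: [0.5755, -0.2144, 0.0129]
eef_rot: [[-1.0, 0.0, 0.001], [0.0, 1.0, -0.0], [-0.001, -0.0, -1.0]]
force: [-2.3, 0.2, 5.7]
opening: 0.626
finger_force: 27.1
```

Call:
move_arm --deltas '[{"linear":[0,0,-0.0006],"turn":[0,0,0],"grip":0.3},{"linear":[0,0,-0.0006],"turn":[0,0,0],"grip":0.4},{"linear":[0,0,-0.0006],"turn":[0,0,0],"grip":0.7},{"linear":[0,0,-0.0006],"turn":[0,0,0],"grip":0.7},{"linear":[0,0,-0.0006],"turn":[0,0,0],"grip":0.7},{"linear":[0,0,-0.05],"turn":[0,0,0],"grip":0.7},{"linear":[0,0,-0.15],"turn":[0,0,0],"grip":0.7},{"linear":[0,0,-0.25],"turn":[0,0,0],"grip":0.7},{"linear":[0,0,-0.4],"turn":[0,0,0],"grip":0.7},{"linear":[0,0,-0.4],"turn":[0,0,0],"grip":0.7},{"linear":[0,0,-0.4],"turn":[0,0,0],"grip":0.7}]'

```text
time_s: 27.1
tool_pos: [0.5757, -0.2142, 0.2129]
eef_rot: [[-1.0, 0.0, 0.002], [0.0, 1.0, 0.0], [-0.002, 0.0, -1.0]]
force: [-0.6, 0.3, -0.5]
opening: 0.847
finger_force: 0.0
```

```bash
python3 -c "
from h import *
onboard('brown',(.5765,-.214))"
```

```text
27.1 [ 0.57574127 -0.21419168  0.21294768]
brown 0.02 1441 [ 0.5769 -0.2139] minus ring mm [0.4 0.1]
brown 0.024 1441 [ 0.5759 -0.2139] minus ring mm [-0.6  0.1]
```

Call:
move_arm --deltas '[{"linear":[0.194,0.776,0],"turn":[0,0,0],"grip":0.7},{"linear":[0.194,0.776,0],"turn":[0,0,0],"grip":0.7},{"linear":[0.194,0.776,0],"turn":[0,0,0],"grip":0.7},{"linear":[0.194,0.776,0],"turn":[0,0,0],"grip":0.7},{"linear":[0.194,0.776,0],"turn":[0,0,0],"grip":0.7},{"linear":[0.194,0.776,0],"turn":[0,0,0],"grip":0.7},{"linear":[0.194,0.776,0],"turn":[0,0,0],"grip":0.7},{"linear":[0.194,0.776,0],"turn":[0,0,0],"grip":0.7},{"linear":[0.194,0.776,0],"turn":[0,0,0],"grip":0.7},{"linear":[0.194,0.776,0.1],"turn":[0,0,0],"grip":0.7},{"linear":[0.194,0.776,0.22],"turn":[0,0,0],"grip":0.7},{"linear":[0.194,0.776,0.32],"turn":[0,0,0],"grip":0.7},{"linear":[0.194,0.776,0.32],"turn":[0,0,0],"grip":0.7},{"linear":[0.194,0.776,0.36],"turn":[0,0,0],"grip":0.7},{"linear":[0.194,0.776,0.39],"turn":[0,0,0],"grip":0.7},{"linear":[0.194,0.776,0.41],"turn":[0,0,0],"grip":0.7},{"linear":[0.194,0.776,0.416],"turn":[0,0,0],"grip":0.7},{"linear":[0.194,0.776,0.416],"turn":[0,0,0],"grip":0.7},{"linear":[0.194,0.776,0.416],"turn":[0,0,0],"grip":0.7}]'

```text
time_s: 29.52
tool_pos: [0.4789, 0.174, 0.0048]
eef_rot: [[-1.0, 0.0, 0.001], [0.0, 1.0, 0.0], [-0.001, 0.0, -1.0]]
force: [-0.7, 0.4, 0.0]
opening: 0.849
finger_force: 0.0
```

Call:
move_arm --deltas '[{"linear":[0,0,0],"turn":[0,0,0],"grip":0.2},{"linear":[0,0,0],"turn":[0,0,0],"grip":0.2},{"linear":[0,0,0],"turn":[0,0,0],"grip":0.2},{"linear":[0,0,0],"turn":[0,0,0],"grip":0.2},{"linear":[0,0,-0.01],"turn":[0,0,0],"grip":0.2},{"linear":[0,0,-0.03],"turn":[0,0,0],"grip":0.2},{"linear":[0,0,-0.1],"turn":[0,0,0],"grip":0.2},{"linear":[0,0,-0.2],"turn":[0,0,0],"grip":0.2},{"linear":[0,0,-0.2],"turn":[0,0,0],"grip":0.2},{"linear":[0,0,-0.2],"turn":[0,0,0],"grip":0.2}]'

```text
time_s: 30.78
tool_pos: [0.4781, 0.1737, 0.1043]
eef_rot: [[-1.0, 0.001, -0.0], [0.001, 1.0, 0.001], [0.0, 0.001, -1.0]]
force: [0.4, 0.0, -1.3]
opening: 0.628
finger_force: 26.5
```

```bash
python3 -c "
from h import *
held(0)"
```

```text
t 30.775 tcp [0.4781 0.1737 0.1043] cam [0.3973 0.1742 0.2469] cen [-0.0028  0.0005] enc -0.0019824379733171527 0.0004830569859265721 23.901491165161133
```

Call:
move_arm --deltas '[{"linear":[-0.335,-0.777,0],"turn":[0,0,0],"grip":0.2},{"linear":[-0.335,-0.777,0],"turn":[0,0,0],"grip":0.2},{"linear":[-0.335,-0.777,0],"turn":[0,0,0],"grip":0.2},{"linear":[-0.335,-0.777,0],"turn":[0,0,0],"grip":0.2},{"linear":[-0.335,-0.777,0],"turn":[0,0,0],"grip":0.2},{"linear":[-0.335,-0.777,0],"turn":[0,0,0],"grip":0.2},{"linear":[-0.335,-0.777,0],"turn":[0,0,0],"grip":0.2},{"linear":[-0.335,-0.777,0],"turn":[0,0,0],"grip":0.2},{"linear":[-0.335,-0.777,0],"turn":[0,0,0],"grip":0.2},{"linear":[-0.335,-0.777,0],"turn":[0,0,0],"grip":0.2},{"linear":[-0.335,-0.777,0.08],"turn":[0,0,0],"grip":0.2},{"linear":[-0.335,-0.777,0.13],"turn":[0,0,0],"grip":0.2},{"linear":[-0.335,-0.777,0.15],"turn":[0,0,0],"grip":0.2},{"linear":[-0.335,-0.777,0.165],"turn":[0,0,0],"grip":0.2},{"linear":[-0.335,-0.777,0.174],"turn":[0,0,0],"grip":0.2},{"linear":[-0.335,-0.777,0.18],"turn":[0,0,0],"grip":0.2},{"linear":[-0.335,-0.777,0.182],"turn":[0,0,0],"grip":0.2},{"linear":[-0.335,-0.777,0.183],"turn":[0,0,0],"grip":0.2},{"linear":[-0.335,-0.777,0.183],"turn":[0,0,0],"grip":0.2},{"linear":[-0.335,-0.777,0.183],"turn":[0,0,0],"grip":0.2}]'

```text
time_s: 33.33
tool_pos: [0.646, -0.2149, 0.013]
eef_rot: [[-1.0, 0.0, 0.0], [0.0, 1.0, -0.0], [-0.0, -0.0, -1.0]]
force: [0.3, 0.2, 0.0]
opening: 0.632
finger_force: 26.6
```

Call:
move_arm --deltas '[{"linear":[0,0,0.0006],"turn":[0,0,0],"grip":0.2},{"linear":[0,0,0.0006],"turn":[0,0,0],"grip":0.2}]'

```text
time_s: 33.58
tool_pos: [0.646, -0.2149, 0.013]
eef_rot: [[-1.0, 0.0, 0.001], [0.0, 1.0, -0.0], [-0.001, -0.0, -1.0]]
force: [-1.6, 0.9, 2.9]
opening: 0.627
finger_force: 26.8
```

Light contact. I'll release, rise and retreat toward -x for an overall view.

Call:
move_arm --deltas '[{"linear":[0,0,0],"turn":[0,0,0],"grip":0.3},{"linear":[0,0,0],"turn":[0,0,0],"grip":0.4},{"linear":[0,0,0],"turn":[0,0,0],"grip":0.7},{"linear":[0,0,0],"turn":[0,0,0],"grip":0.7},{"linear":[0,0,0],"turn":[0,0,0],"grip":0.7},{"linear":[0,0,-0.05],"turn":[0,0,0],"grip":0.7},{"linear":[0,0,-0.15],"turn":[0,0,0],"grip":0.7},{"linear":[0,0,-0.25],"turn":[0,0,0],"grip":0.7},{"linear":[0.1,0,-0.4],"turn":[0,0,0],"grip":0.7},{"linear":[0.2,0,-0.44],"turn":[0,0,0],"grip":0.7},{"linear":[0.2,0,-0.44],"turn":[0,0,0],"grip":0.7},{"linear":[0.2,0,-0.44],"turn":[0,0,0],"grip":0.7},{"linear":[0.2,0,-0.44],"turn":[0,0,0],"grip":0.7}]'

```text
time_s: 35.2
tool_pos: [0.5461, -0.2145, 0.2307]
eef_rot: [[-1.0, 0.0, -0.003], [0.0, 1.0, 0.001], [0.003, 0.001, -1.0]]
force: [0.0, 0.3, -1.2]
opening: 0.85
finger_force: 0.0
```

```bash
python3 -c "
from h import *
onboard('black',(.6464,-.2145))
onboard('straw',(.4364,-.2131),(.022,))
onboard('tan',(.5066,-.2136),(.022,))
p=onboard('brown',(.5765,-.214),(.022,))
save(p,'w7.png')"
```

```text
35.2 [ 0.54606033 -0.21445073  0.23072185]
black 0.02 921 [ 0.6476 -0.2144] minus ring mm [1.2 0.1]
black 0.024 921 [ 0.6455 -0.2144] minus ring mm [-0.9  0.1]
35.25 [ 0.54612357 -0.21447469  0.23050161]
straw 0.022 1533 [ 0.4367 -0.2122] minus ring mm [0.3 0.9]
35.3 [ 0.54616504 -0.21450821  0.23053424]
tan 0.022 1448 [ 0.5066 -0.2139] minus ring mm [ 0.  -0.3]
35.35 [ 0.54616205 -0.21458626  0.23071483]
brown 0.022 1211 [ 0.5765 -0.2138] minus ring mm [0.  0.2]
```

View pics/w7.png

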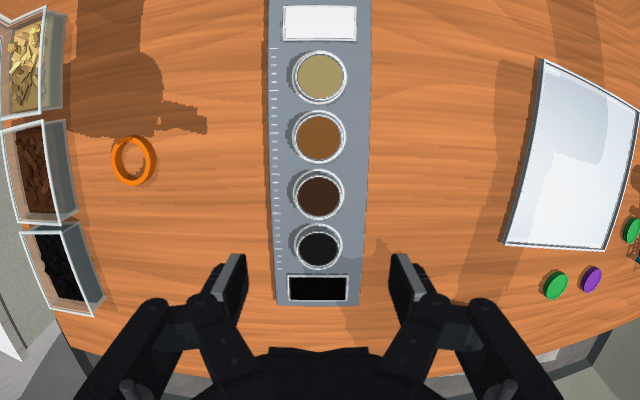

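All four dishes are centred on their rings in shade order: straw (320,76) by the white tile, then tan (319,138), brown (319,195) and black (318,247) by the black tile. The tray is empty and the gripper is clear of everything.

```bash
python3 -c "
from rig import sign_off
print(sign_off())"
```

```text
the job is handed in; nothing more can be done
None
```

The four dishes are on their rings, palest (straw) by the white tile to darkest (black) by the black tile, each within about 1 mm of centre. The bottle, jar and tape were never touched, and I handed the job in at about 35 s.

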